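Check two clamp screws and tighten the loose one

TASK

Before the board is worked, make sure that both hold-down clamps hold: working outward from the end stop, push each clamp's ball lever clockwise with a steady push of about 12 N at the ball (not under 10, never over 16), and keep it on for a second to see that the screw does not turn. One of the screws has worked loose: turn that one home until it holds the same push. Do not turn the tight one, and leave everything else as it lies.

Things in the scene. Friction and masses are not known exactly. Their poses are not given: they have to be found in the camera images.
- jig: plywood jig base, 220 x 320 x 18 mm, fixed on the bench; origin at the centre of its underside, z up. Its y runs along its length to the end stop, its x across to the aluminium track (80 mm off the middle) in which both clamps stand. On it lies a reddish hardwood board, 146 x 290 x 42 mm, top 60 mm above the bench, held by the tight clamp; it does not move.
- end_stop (a point): middle of the top of the end stop, a hardwood cross bar 150 mm long at one end of the jig; its top is 54 mm above the bench.
- clamp_1: one of two like hold-down clamps of dark steel (foot, post, arm; arm top 94 mm above the bench), fixed; origin under the post. The arm runs along its own -x over the board; the screw stands upright 80 mm along -x. They change places from start to start; which one is loose cannot be seen, only felt.
- spindle_1: screw of clamp_1: origin on its axis, 98 mm above the bench, z up; its -x points to where its lever rests unpushed. Clockwise from above tightens, 3 mm a turn. If loose, 2 N at the ball turns it clockwise for 0.3 to 0.9 rad (unmarked), then it is home and stops dead. Tight or home, it does not turn clockwise under 20 N but winds up like a spring: the ball gives 1 mm per 10 N.
- ball_1 (a point): centre of the black ball, 22 mm across, at the end of clamp_1's lever: 70 mm from the screw's axis, 133 mm above the bench. A round steel rod, 9.6 mm thick, rises to it from the hub (25 mm across, top 119 mm above the bench). Nothing stands higher round it.
- pad_1 (a point): centre of the underside of clamp_1's screw pad, 27 mm across, on the screw's axis. Home, it bears on the board, 60 mm above the bench; the loose one stands less than 0.5 mm clear, too little to see or measure.
- clamp_2: the other clamp, the same as clamp_1.
- spindle_2: the screw of clamp_2, the same as spindle_1.
- ball_2 (a point): centre of the ball on clamp_2's lever, the same as ball_1.
- pad_2 (a point): centre of the underside of clamp_2's screw pad, the same as pad_1.
- pencil: flat carpenter's pencil, 14 x 155 x 8 mm, lying loose on the board; leave it.
- glasses: safety glasses, 153 x 141 x 48 mm, loose on the bench to the right; leave them.
- screw_tub: white tub of screws, 77 mm across, 48 mm high, loose on the bench; leave it.

How it is judged:
By the outcome, as a careful person would: the job done as asked, in the order asked, and still so for the second after the job is handed in, with the robot touching nothing.
It also fails if it takes over 67 s, if anything falls off the work surface, if the arm or the gripper's body presses on something with over 40 N, if the wrist force passes 120 N, or if a joint passes its speed limit or range.

ROBOT

A 6-joint arm with a two-finger parallel gripper is mounted at the origin on a cart in front of the work surface, level with it; the furniture and walls round the work are solid. World frame = base frame: x ahead of the robot, y to its left, z up, the work surface at z = 0. Lengths are in mm, angles in degrees, forces in N, time in s.
With the tool pointing down it reaches from about 250 to 775 mm from the base axis. Payload 4 kg.
Tool frame: the origin (TCP) lies at the very end of the fingers, on their centre line; the grasp point (between the pads) lies 19 mm behind it; z points along the fingers, y is the line along which they close (so a half turn about z gives the same grasp; the last joint's range is limited). The gripper opens to 94 mm and grips with 3 to 60 N. Pads are 16 mm wide; open, the fingers measure 119 mm over their backs; the gripper's body (75 mm by 177 mm) begins 78 mm behind the grasp point.
Start: joints at [-72.37, 4.996, 78.535, -0, 96.463, -5.907], TCP at [219.638, -504.261, 205.506] pointing down, gripper open.
Joint ranges: [-177.83, 177.83], [-43.37, 116.18], [15.69, 146.23], [-61.86, 241.86], [9.47, 152.12], [-147.06, 147.06]. Speed limits (degrees/s): [159.86, 159.86, 180, 180, 180, 180].

INTERFACE

Orientations are given as [roll, pitch, yaw] about the fixed x, y, z axes, in that order (R = Rz(yaw) Ry(pitch) Rx(roll)).
In Python, from workcell import ctrl gives the robot as it stands. Calls block until the motion is done:
- ctrl.move_pose(position, orientation): joint-space move of the TCP to a pose.
- ctrl.move_straight(position, rotation=None, speed=150, stop_force=None): straight line of the TCP; rotation=None keeps the orientation; speed is the mean speed in mm/s. With stop_force (N) it stops when the force on the tool has changed by that much, and returns True; else False.
- ctrl.set_joints(angles): joint-space move.
- ctrl.gripper_to(opening): opening from 0.0 (shut) to 1.0 (fully open); the grip force is fixed at half the most; returns when the fingers have stopped.
- ctrl.dwell(seconds).
- ctrl.inverse_kinematics(position, orientation): joint angles nearest the present ones, or None.
- ctrl.read_state(): the state.
- ctrl.get_image(name): name is "side" or "top" or "wrist"; returns (picture, depth): 400x640x3 uint8, red, green, blue; 400x640 float32, mm along the optical axis (not along the pixel's ray), 0 where there is no reading.
- ctrl.calibration(name): a dict with "fx", "fy", "cx", "cy" (pixels), "k1" (the pictures are not rectified: a ray, as slopes to the right and down, at radius r is drawn at 1 + k1 r^2 times it, then the intrinsics apply), "rvec" (rotation vector, rad) and "tvec" (3), from world to camera coordinates, as OpenCV has them. Camera axes: x right, y down, z forward; pixel columns grow to the right and rows downward; lengths in mm; the calibration is good to about 2 mm. A picture is of the moment at which its call begins: read the wrist's pose just before it. calibration takes no time and is no camera call; for the wrist camera it gives the pose at the moment of the call.
A pose or a line that the arm cannot do raises ctrl.MotionError and nothing moves.
- ctrl.hand_in(): hands the job in; it is judged then, once.
The state is a dict: "time_s": time; "qpos": joint angles; "dq": joint speeds; "joint_efforts": joint torques, N m; "ee_pos": TCP position; "tcp_rot": TCP orientation; "wrist_force": force on the tool from outside, world axes, zero at the start; "torque": the same for the moment, N m; "gripper_width": opening from 0.0 (shut) to 1.0 (fully open); "finger_force": force on a finger pad.
Only numpy, scipy, OpenCV 4.12 (cv2) and the standard library are available. Lean on these libraries where they do the work, as an engineer would, in place of code of your own. Each camera call takes 0.05 s, during which the arm holds its last target. There are 200 camera calls.

## Working session

There is one attempt and no reset: what is moved stays moved. The work goes in short steps, each a Python script; the robot and the scene stay as the last script left them, time stands still between calls to the robot, and variables do not carry over. Pictures are saved under pics/ and viewed, at most 10 in all, crops included, and the job is handed in when it is done.

```bash
mkdir -p pics; ls
python3 - <<'E'
from workcell import ctrl
import cv2,numpy as np
for n in("top","side"):
    im,d=ctrl.get_image(n); cv2.imwrite(f"pics/{n}.png",im[:,:,::-1]); np.save(f"{n}.npy",d); print(n,ctrl.calibration(n))
s=ctrl.read_state();print(s)
E
```

```text
pics
top {'fx': 495.2894443842673, 'fy': 495.2894443842673, 'cx': 325.8052928357865, 'cy': 199.94534004732756, 'k1': 0.003201074326279535, 'rvec': array([ 2.15887629, -2.12289702,  0.15372167]), 'tvec': array([-197.09152199,  562.82108954, 1295.44968784])}
side {'fx': 457.7982260104094, 'fy': 457.7982260104094, 'cx': 311.1078033858633, 'cy': 201.6297828440192, 'k1': -0.012732871251711545, 'rvec': array([ 2.26454463, -0.19893805,  0.0636561 ]), 'tvec': array([-571.21492075,   48.73336638, 1657.46621871])}
{'time_s': 0.1, 'qpos': array([-7.23720826e+01,  5.03341130e+00,  7.86139276e+01, -9.26659628e-04,
        9.64630896e+01, -5.90713313e+00]), 'dq': array([ 0.04847935, -0.07267321, -0.16719131,  0.00769705,  0.07202071,
        0.0416539 ]), 'joint_efforts': array([ 2.37766784e-03, -3.41253734e+01, -3.03302908e+01,  7.20034470e-02,
        3.03751510e-02, -1.00755196e-04]), 'ee_pos': array([ 219.4634576 , -503.78638604,  204.45428759]), 'tcp_rot': array([-1.79890063e+02, -1.04488174e-02,  2.35349371e+01]), 'wrist_force': array([-0.07555752,  0.38157148, -1.558754  ]), 'torque': array([-0.04367522, -0.06058463,  0.01585726]), 'finger_force': 0.0, 'gripper_width': 1.0003576296527876}
```

View pics/top.png

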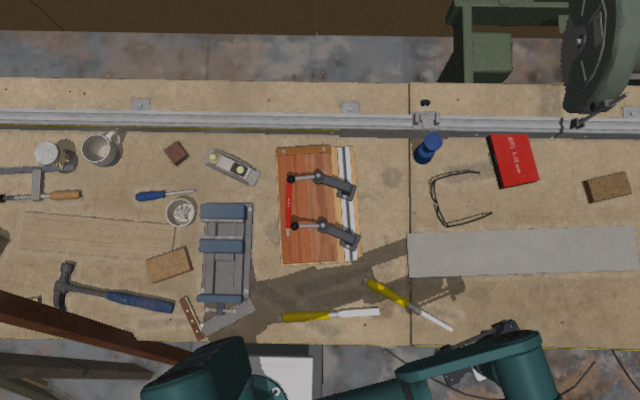

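View pics/side.png

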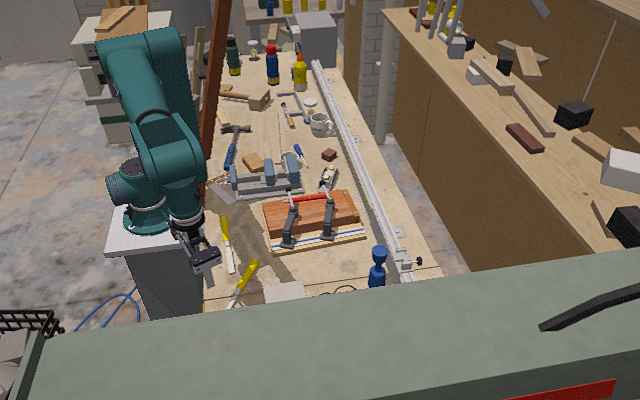

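```bash
cat > h.py <<'E'
import cv2,numpy as np
def ray(c,u,v):
    x,y=(u-c["cx"])/c["fx"],(v-c["cy"])/c["fy"]; a,b=x,y
    for _ in range(10):
        k=1+c["k1"]*(a*a+b*b); a,b=x/k,y/k
    R=cv2.Rodrigues(np.array(c["rvec"]))[0]
    return -R.T@np.array(c["tvec"]),R.T@np.array([a,b,1.])
def at_z(c,u,v,z):
    o,d=ray(c,u,v); return o+d*(z-o[2])/d[2]
E
python3 - <<'E'
from workcell import ctrl
from h import *
im=cv2.imread("pics/top.png")[135:275,265:375]
cv2.imwrite("pics/topc.png",cv2.resize(im,None,fx=4.2,fy=4.2,interpolation=cv2.INTER_CUBIC))
c=ctrl.calibration("top")
for u,v,z in[(291,179,133),(292,226,133),(318.5,174.5,119),(321,223,119),(278,148,18),(352,146,18),(284,264,18),(358,262,18)]:print(u,v,at_z(c,u,v,z).round(1))
E
```

```text
291 179 [604.4 -99.3 133. ]
292 226 [ 485.2 -105.1  133. ]
318.5 174.5 [ 620.  -168.3  119. ]
321 223 [ 495.4 -177.1  119. ]
278 148 [714.1 -51.4  18. ]
352 146 [ 723.2 -258.    18. ]
284 264 [393.1 -77.7  18. ]
358 262 [ 401.9 -277.1   18. ]
```

View pics/topc.png

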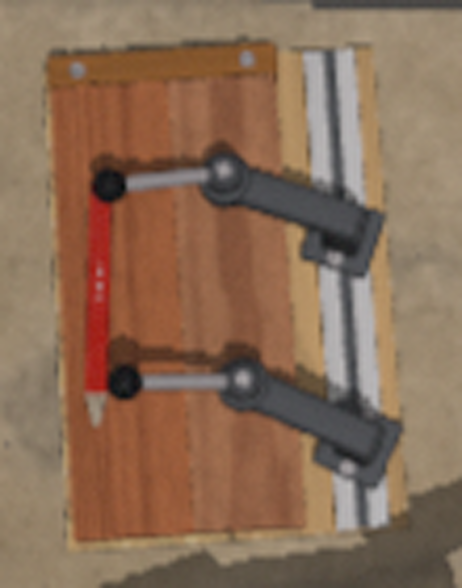

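Run:
```python
from workcell import ctrl
from h import *
ctrl.gripper_to(0.0)
ctrl.move_pose([470,-130,330],[180,0,0])
ctrl.dwell(0.3)
c=ctrl.calibration("wrist"); im,d=ctrl.get_image("wrist")
cv2.imwrite("pics/w.png",im[:,:,::-1]); np.save("w.npy",d)
import pickle; pickle.dump(c,open("w.pkl","wb"))
s=ctrl.read_state(); print(s["time_s"],s["ee_pos"],s["qpos"],s["wrist_force"],s["gripper_width"])
```

```text
3.575 [ 469.9196338  -130.41008362  329.8357809 ] [-2.21738742e+01 -2.44437319e+00  7.21072558e+01 -1.55484075e-03
  1.10354699e+02  6.78706042e+01] [-0.01561374  0.52184026  0.33381468] 0.005647670580503364
```

View pics/w.png

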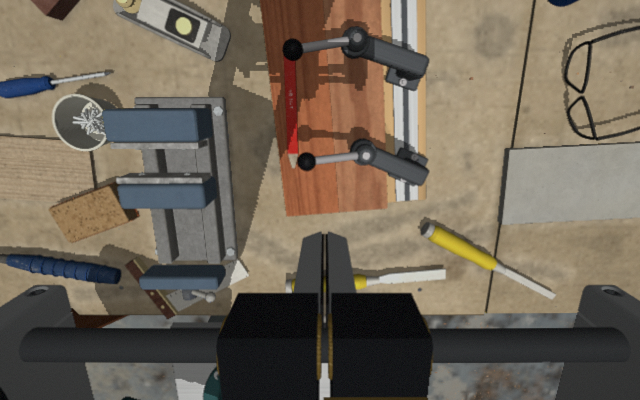

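The wrist view shows the far ball at (292,49) with its hub at (355,38), and the near ball at (306,161) with its hub at (366,154). The end stop is at the far end, so I test the far clamp first.

Run:
```python
from workcell import ctrl
from h import *
import pickle
c=pickle.load(open("w.pkl","rb")); d=np.load("w.npy")
for b,h in[((292.5,49),(355,38)),((306,161),(366,154))]:
    B=at_z(c,*b,133);H=at_z(c,*h,121);v=(B-H)[:2]
    print(B.round(1),H.round(1),np.hypot(*v),np.degrees(np.arctan2(v[1],v[0])))
    o,r=ray(c,*b); print((o+r*(np.median(d[int(b[1])-2:int(b[1])+3,int(b[0])-2:int(b[0])+3])+8)).round(1))
for p,y in[((555,-99,120),0),((655,-150,120),-60),((435,-105,120),0),((530,-150,120),-60)]:
    print(ctrl.inverse_kinematics(p,[180,0,y]))
```

```text
[605.3 -98.  133. ] [ 617.9 -164.4  121. ] 67.611820144476 100.70495390267978
[605.  -98.2 135.2]
[ 486.6 -110.2  133. ] [ 492.7 -180.5  121. ] 70.52759271955999 95.02430497808912
[ 486.9 -110.3  135. ]
[-1.58759972e+01  8.56528417e+00  8.43462926e+01 -2.54444375e-14
  8.70884233e+01  7.41240028e+01]
[-1.77305968e+01  2.21385797e+01  6.75363227e+01 -2.54444375e-14
  9.03250976e+01  1.32269403e+02]
[-2.08368062e+01 -6.33685747e+00  9.95112080e+01 -2.54444375e-14
  8.68256494e+01  6.91631938e+01]
[-2.17004292e+01  6.94631343e+00  8.61639087e+01 -2.54444375e-14
  8.68897778e+01  1.28299571e+02]
```

```bash
cat > push.py <<'E'
from workcell import ctrl
from h import np
def f(base,t,n=4):
    v=[]
    for _ in range(n): ctrl.dwell(0.01); v.append(ctrl.read_state()["wrist_force"])
    v=np.mean(v,0)-base; return -v@t,v
def push(B,H,target=12.3,zt=120):
    B,H=np.array(B[:2],float),np.array(H[:2],float)
    v=B-H; a0=np.arctan2(v[1],v[0]); H=B-70*v/np.hypot(*v)   # ball is the better seen
    def pose(s,off=22):   # s: advance along arc (mm) of a nominal contact
        a=a0-max(s,0)/70; u=np.array([np.cos(a),np.sin(a)]); t=np.array([u[1],-u[0]])
        p=H+70*u-off*t+min(s,0)*t
        return np.r_[p,zt],[180,0,np.degrees(a)-90],np.r_[t,0]
    p,r,t=pose(-20)
    ctrl.move_pose(p+[0,0,80],r); ctrl.move_straight(p,speed=100); ctrl.dwell(0.4)
    base=np.mean([(ctrl.dwell(0.01),ctrl.read_state()["wrist_force"])[1] for _ in range(20)],0)
    s,log,F,c0=-20,[],0,None
    while s<75:
        ds=1.0 if s<-4 else .5
        if F>4: ds=.25
        if F>8: ds=.12
        s+=ds; p,r,t=pose(s); ctrl.move_straight(p,r,speed=15)
        F,v=f(base,t); e=ctrl.read_state()["ee_pos"]
        if c0 is None and F>1: c0=s
        log.append((round(s,2),round(F,1)))
        if F>=target-.3: break
    print("contact s",c0,"end s",s,"n",len(log)); print(log[::5][:20],log[-14:])
    h=[];t0=ctrl.read_state()["time_s"];good=t0
    while ctrl.read_state()["time_s"]-good<1.4:
        F,v=f(base,t,5); h.append(F)
        if F>13.7 or F<11.2:
            s+=.1*np.sign(12.3-F); p,r,t=pose(s); ctrl.move_straight(p,r,speed=10)
        if F<10.6: good=ctrl.read_state()["time_s"]
        if ctrl.read_state()["time_s"]-t0>5: break
    e=ctrl.read_state()
    print("hold",round(min(h),2),round(max(h),2),len(h),"s",s,"vec",v.round(2),e["ee_pos"].round(1),p.round(1))
    ctrl.move_straight(p-25*t,speed=60); q=p-25*t; ctrl.move_straight(q+[0,0,80],speed=150)
    print("time",ctrl.read_state()["time_s"])
E
python3 -c "
from push import *
push((605.2,-98.5),(618.5,-165.5))"
```

```text
contact s 2.0 end s 52.979999999999926 n 158
[(-19.0, np.float64(0.4)), (-14.0, np.float64(0.4)), (-9.0, np.float64(0.0)), (-4.0, np.float64(0.7)), (-1.5, np.float64(0.0)), (1.0, np.float64(0.2)), (3.5, np.float64(1.9)), (6.0, np.float64(2.1)), (8.5, np.float64(1.5)), (11.0, np.float64(1.7)), (13.5, np.float64(1.9)), (16.0, np.float64(1.8)), (18.5, np.float64(1.4)), (21.0, np.float64(1.8)), (23.5, np.float64(1.8)), (26.0, np.float64(1.5)), (28.5, np.float64(1.8)), (31.0, np.float64(1.6)), (33.5, np.float64(1.8)), (36.0, np.float64(1.7))] [(51.42, np.float64(10.7)), (51.54, np.float64(10.6)), (51.66, np.float64(11.1)), (51.78, np.float64(11.0)), (51.9, np.float64(10.8)), (52.02, np.float64(10.9)), (52.14, np.float64(10.8)), (52.26, np.float64(11.3)), (52.38, np.float64(11.3)), (52.5, np.float64(11.4)), (52.62, np.float64(11.5)), (52.74, np.float64(12.0)), (52.86, np.float64(11.8)), (52.98, np.float64(12.4))]
hold 11.72 12.62 34 s 52.979999999999926 vec [-11.62   3.54   1.22] [634.1 -94.6 119.1] [637.4 -96.2 120. ]
time 53.2167
```

Run:
```python
from push import *
T=lambda: ctrl.read_state()["time_s"]
B=np.array([486.7,-110.2,120]); a=np.radians(95.0)
t=np.array([np.sin(a),-np.cos(a),0]); r=[180,0,5.0]
P=lambda s: B+(s-19)*t
ctrl.move_pose(P(-8)+[0,0,38],r); t1=T()
ctrl.move_straight(P(-8),speed=120); ctrl.dwell(.15)
base=np.mean([(ctrl.dwell(0.01),ctrl.read_state()["wrist_force"])[1] for _ in range(8)],0)
t2=T()
hit=ctrl.move_straight(P(8),speed=14,stop_force=5)
F,v=f(base,t,3); e=ctrl.read_state()["ee_pos"]; s=(e-P(0))@t+max(F,0)/3.3
print(t1,t2,T(),hit,round(F,2),round(s,2)); log=[]
while F<11.7 and s<14 and T()<63.5:
    s+=np.clip((12.4-F)/4.5,.12,1.2); ctrl.move_straight(P(s),speed=20); F,v=f(base,t,3); log.append((round(s,2),round(F,2)))
t3=T(); h=[]
while T()-t3<1.3:
    F,v=f(base,t,5); h.append(F)
    if F>13.7 or F<11.2: s+=.15*np.sign(12.3-F); ctrl.move_straight(P(s),speed=10)
e=ctrl.read_state()["ee_pos"]
ctrl.move_straight(P(-15),speed=80)
print(log,"hold",min(h),max(h),len(h),v.round(2),(e-P(0))@t,T())
if min(h)>10.3 and max(h)<15.5: print(ctrl.hand_in())
```

```text
53.9917 54.675 55.4 True 1.12 -1.21
[(np.float64(-0.01), np.float64(3.89)), (np.float64(1.19), np.float64(5.84)), (np.float64(2.39), np.float64(8.2)), (np.float64(3.32), np.float64(10.06)), (np.float64(3.84), np.float64(10.64)), (np.float64(4.23), np.float64(11.79))] hold 11.104182621526896 12.316686660892247 20 [-12.38   0.19   2.63] 0.443642171026377 58.7833
the job is handed in; nothing more can be done
None
```

The job is handed in at 58.8 s. The far clamp, next to the end stop, was loose: I turned it home (about 0.7 rad) and it held 11.7–12.6 N for over a second. The near clamp was tight and held 11.1–12.3 N for 1.3 s without turning.

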